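Zero the counting machine and hold its shutter half open

ROBOT

A 6-joint arm with a two-finger parallel gripper is mounted at the origin on the work surface. World frame = base frame: x ahead of the robot, y to its left, z up, the work surface at z = 0. Lengths are in m, angles in rad, forces in N, time in s.
With the tool pointing down it reaches from about 0.275 to 0.85 m from the base axis. Payload 5.2 kg.
Tool frame: the origin (TCP) lies at the centre of the arm's flange, where the gripper is bolted on; the fingertips stand 173 mm ahead of it and the grasp point (between the pads) lies 155 mm ahead of it; z points along the fingers, y is the line along which they close (so a half turn about z gives the same grasp; the last joint's range is limited). The gripper opens to 85 mm and grips with 20 to 120 N. Pads are 22 mm wide; open, the fingers measure 114 mm over their backs; the gripper's body (76 mm by 85 mm) begins 54 mm behind the grasp point. The pads swing forward as they close: fully open they stand 13 mm farther back than shut.
Start: joints at [-0.203, 0.259, 1.535, -0, 1.348, -0.203], TCP at [0.55, 0, 0.405] pointing down, gripper open.
Joint ranges: [-3.14, 3.14], [-0.91, 2.08], [0.19, 2.58], [-1.22, 4.36], [0.22, 2.71], [-3.12, 3.12]. Speed limits (rad/s): [2.57, 2.57, 3.14, 3.14, 3.14, 3.14].

INTERFACE

Orientations are given as [roll, pitch, yaw] about the fixed x, y, z axes, in that order (R = Rz(yaw) Ry(pitch) Rx(roll)).
In Python, from cell import arm, cams, ticket, models, monitor gives the robot as it stands. Calls block until the motion is done:
- arm.goto(position, orientation): joint-space move of the TCP to a pose.
- arm.servo_line(position, orientation=None, vel=0.15, stop_force=None): straight line of the TCP; orientation=None keeps the orientation; vel is the mean speed in m/s. With stop_force (N) it stops when the force on the tool has changed by that much, and returns True; else False.
- arm.set_joints(angles): joint-space move.
- arm.move_gripper(opening): finger opening in m; the grip force is fixed at half the most; returns when the fingers have stopped.
- arm.sleep(seconds).
- arm.ik(position, orientation): joint angles nearest the present ones, or None.
- cams.snapshot(name): name is "scene" or "side" or "wrist"; returns the picture (480x640x3 uint8, blue, green, red); there is no depth.
- cams.get_calibration(name): a dict with "mtx" (3x3 intrinsics, pixels), "origin" and "attitude" of the camera in the world. Camera axes: x right, y up, looking along -z (the intrinsics and any distortion apply to the point x, -y, -z); pixel columns grow to the right and rows downward; lengths in m; the calibration is good to about 2 mm. A picture is of the moment at which its call begins: read the wrist's pose just before it. get_calibration takes no time and is no camera call; for the wrist camera it gives the pose at the moment of the call.
A pose or a line that the arm cannot do raises arm.IKError and nothing moves.
- ticket.job_done(): hands the job in; it is judged then, once.
Trained networks look in the newest picture that a camera, given by its name, has taken for a name from the list of things; names that differ only in an ending like _2 or _b are one class to them, and where a whole thing is asked for, a point or a joint stands for the part that bears it (a point fixed in the world has none). Each returns a list of dicts, best first, with "conf" (0 to 1); they miss things now and then, are a little off and sometimes report something else, mostly with a low value. They report only what shows in the picture. A call takes as long as a camera call. They do not tell look-alikes from the thing itself.
- models.masks_of(camera, thing): "pixels" (480x640 bool, what is visible of it) and "bbox" ([centre column, centre row, width, height] in pixels, round what is visible of it).
- models.landmark_of(camera, thing): "uv" ([column, row] in pixels: a listed point, or the origin of a listed thing).
Readings, each from a call of its own:
- monitor.get_t(): time.
- monitor.get_q(): joint angles.
- monitor.get_joint_vel(): joint speeds.
- monitor.get_effort(): joint torques, N m.
- monitor.get_eef_pos(): TCP position.
- monitor.get_tcp_rot(): TCP orientation.
- monitor.get_force(): force on the tool from outside, world axes, zero at the start.
- monitor.get_ft_torque(): the same for the moment, N m.
- monitor.get_grip_width(): finger opening in m.
- monitor.get_grasp_force(): force on a finger pad.
Only numpy, scipy, OpenCV 4.12 (cv2) and the standard library are available. Lean on these libraries where they do the work, as an engineer would, in place of code of your own. Each camera call takes 0.05 s, during which the arm holds its last target. There are 200 camera calls.

TASK

Take the red stylus out of its yellow holder and press the small recessed green button on the counting machine right down with its tip, while the shutter is still shut; let the button come up again. Then, with the stylus still in the gripper, push the orange tab of the sprung shutter along until it stands half open, at the red half-way marks, and finish while holding it still there with the stylus: do not let go. Never let the shutter run wide open, and leave the other things on the bench where they are.

Things in the scene. Friction and masses are not known exactly. Their poses are not given: they have to be found in the camera images.
- stylus: loose red-handled stylus, 106 mm long, about 50 g, standing upright in the holder. Origin at the centre of its tip (lower end), z points up along it to the handle. Steel tip rod 6 mm diameter from z 0 to 32 mm; black collar 22 mm diameter from 32 to 38 mm; round red handle 16 mm diameter from 38 to 106 mm
- holder: fixed yellow block 60 x 60 x 35 mm high with an upright 12 mm hole through its centre; the stylus hangs in it by its collar, which rests on the block's top, so the stylus tip is 3 mm above the table. Origin under its centre. It stands to the left or to the right of the machine
- machine: fixed counting machine: white base, blue body, sloped key panel to its -x, flat aluminium deck, 260 (x) x 320 (y) x 124 mm high; origin under its centre. On the deck, two dark rails (tops at z 134) carry the shutter: tab at x 40, y -55 mm when shut, opening to machine +y. Black button boss 36 x 36 mm, top at z 138, centred at x 40, y 118 mm. Machines in the back row are only stock
- tab (a point): orange upright tab fixed on the grey sliding shutter plate (62 x 70 x 4 mm): 40 mm (x) x 6 mm (y) x 22 mm high. This point is the middle of its foot, on the plate's top (130 mm above the table); its +y is the opening direction, so push its -y face towards +y. There is 32 mm of plate on either side of the tab
- shutter (a joint): opening of the shutter: 0 shut, 0.070 m fully open, 0.035 m half. A spring pushes it shut: about 2.5 N when shut, 5.3 N at half, 8 N fully open; it slides shut when released
- half_mark (a point): point at the middle between the two red marks across the rails, at the height of the tab's foot: the tab point is here when the shutter is half open
- button_top (a point): green round spring button, 12 mm diameter, in a 15 mm round hole of the black boss; this point is the centre of its top face, which lies 5 mm below the boss's top (133 mm above the table) when up
- button (a joint): how far the button is pressed: 0 up, 0.004 m fully down. About 1.4 N starts it and 4.2 N puts it fully down; it springs back up
- parts_bin: loose blue open bin 110 x 80 x 45 mm with small metal parts; origin under its centre. It stands on the side of the machine where the holder does not. Leave alone
- tape_roll: loose yellow ring 100 mm across, 24 high, lying flat. Leave alone
- screw_jar: loose clear jar with white cap, 66 mm across, 75 high. Leave alone
- screwdriver: loose yellow-handled screwdriver lying on the table. Leave alone
- circuit_board: loose green circuit board 100 x 70 mm, lying flat. Leave alone
- cup: loose white mug, 76 mm across, 85 high. Leave alone
There are look-alikes about, which are no part of the job. What is meant by the stylus is not white, and is the smaller of those in its own colour. Several things have the shape of the holder; the one meant has the colours described above.

How it is judged:
On the way, in this order (a step that is already met when the one before it is completed fails the run):
1. the stylus is held in the gripper, lifted clear of its holder (z of stylus in the frame of holder above 0.04 m and contact force between the fingers and stylus above 2 N), for 0.1 s.
2. the green button is pressed down (3 of its 4 mm or more) by the held stylus, the shutter still shut (value of joint button above 0.003 m and contact force between stylus and button above 1 N and contact force between the fingers and stylus above 2 N and value of joint shutter below 0.004 m), for 0.1 s.
At the end, for the whole second after the job is handed in: the program has finished with the stylus gripped in the fingers and its shaft pressing on the shutter's orange tab, holding the shutter still at 35 mm +- 6 mm of its 70 mm travel, no part of the robot itself touching the shutter; the green button is up again (value of joint shutter between 0.029 and 0.041 m and velocity of joint shutter between -0.004 and 0.004 m/s and contact force between stylus and shutter above 1.5 N and contact force between the fingers and stylus above 2 N and contact force between each of the arm, the fingers and shutter below 0.5 N and value of joint button below 0.001 m); the arm keeps its last pose, push and grip.
It fails at once if the shutter runs wide open (beyond 62 of 70 mm) (value of joint shutter above 0.062 m).
It fails at once if one of the other loose things (bin, tape roll, jar, screwdriver, circuit board, mug) is moved more than 20 mm (distance of any of parts_bin, tape_roll, screw_jar, screwdriver, circuit_board, cup from where it was at the start of the episode above 0.02 m).
It also fails if it takes over 45 s, if anything falls off the work surface, if the arm or the gripper's body presses on something with over 40 N, if the wrist force passes 120 N, or if a joint passes its speed limit or range.

## Working session

There is one attempt and no reset: what is moved stays moved. The work goes in short steps, each a Python script; the robot and the scene stay as the last script left them, time stands still between calls to the robot, and variables do not carry over. Pictures are saved under pics/ and viewed, at most 10 in all, crops included, and the job is handed in when it is done.

```bash
mkdir -p pics
python3 - <<'E'
from cell import arm,cams,models,monitor
import cv2,numpy as np
for n in("scene","side"):
    im=cams.snapshot(n);cv2.imwrite(f"pics/{n}0.png",im)
    c=cams.get_calibration(n);print(n,{k:(np.round(v,3).tolist() if not isinstance(v,str) else v) for k,v in c.items()})
    for t in("stylus","holder","machine","tab","half_mark","button_top","parts_bin"):
        print(t,[(np.round(d["uv"],1).tolist(),round(d["conf"],2)) for d in models.landmark_of(n,t)[:5]])
print(monitor.get_t())
E
```

```text
scene {'mtx': [[450.13, 0.0, 325.6], [0.0, 450.13, 226.296], [0.0, 0.0, 1.0]], 'origin': [1.394, -0.401, 1.227], 'attitude': [0.682, -0.003, 1.107]}
stylus [([394.6, 185.0], 0.56), ([388.9, 169.5], 0.56), ([377.8, 191.9], 0.45)]
holder [([399.5, 208.1], 0.89), ([393.2, 183.4], 0.78)]
machine [([322.3, 234.5], 0.92)]
tab [([314.7, 223.3], 0.79)]
half_mark [([324.4, 220.3], 0.83), ([391.2, 183.2], 0.46)]
button_top []
parts_bin [([209.3, 247.2], 0.81)]
side {'mtx': [[490.175, 0.0, 324.625], [0.0, 490.175, 238.753], [0.0, 0.0, 1.0]], 'origin': [-0.0, 1.038, 0.869], 'attitude': [0.994, -0.018, -2.624]}
stylus [([316.8, 341.5], 0.85), ([323.8, 388.3], 0.74), ([301.4, 363.1], 0.45)]
holder [([267.7, 341.7], 0.96), ([299.7, 364.5], 0.72)]
machine [([330.7, 277.6], 0.83)]
tab [([330.0, 230.4], 0.62)]
half_mark [([320.7, 233.7], 0.65), ([216.4, 361.2], 0.27)]
button_top []
parts_bin [([415.1, 229.2], 0.56)]
0.8
```

View pics/scene0.png

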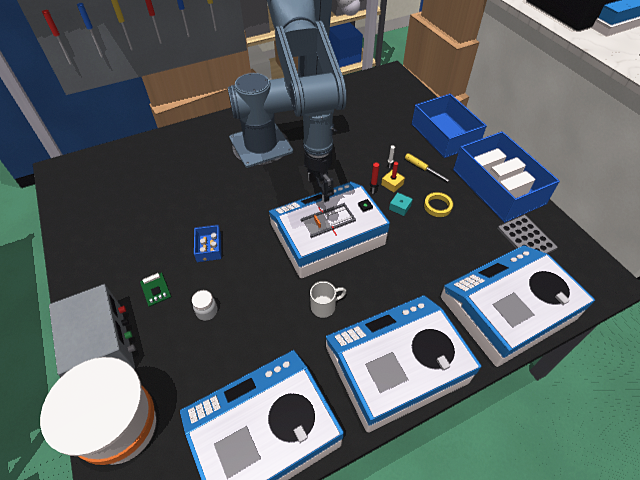

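View pics/side0.png

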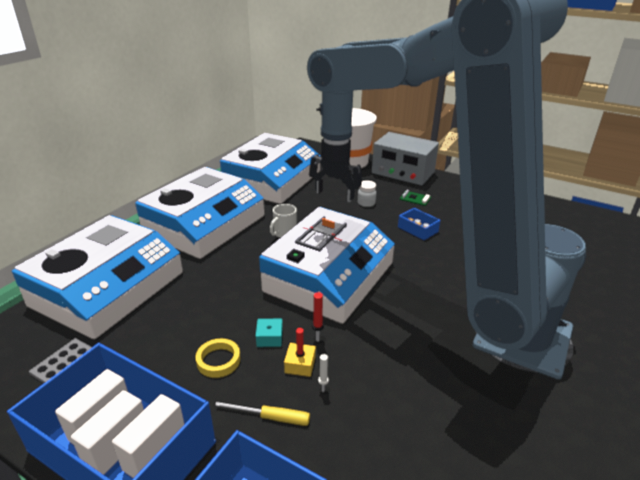

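The scene view shows the yellow holder with the short red stylus at about (393,181). A taller red decoy stands at (375,177), a white one at (391,155), and a teal holder at (400,204). The shutter tab is at (316,222) and the black button boss at (365,205). Next I triangulate these and check the wrist view.

```bash
cat > h.py <<'E'
from cell import arm,cams,models,monitor,ticket
import cv2,numpy as np
from scipy.spatial.transform import Rotation as Ro
def ray(cal,uv):
    K=np.array(cal["mtx"]);R=Ro.from_euler("xyz",cal["attitude"]).as_matrix()
    v=np.linalg.inv(K)@[uv[0],uv[1],1]; d=R@(v*[1,-1,-1]); return np.array(cal["origin"]),d/np.linalg.norm(d)
def onz(cal,uv,z):
    o,d=ray(cal,uv);return o+d*(z-o[2])/d[2]
def tri(rays):
    A=sum(np.eye(3)-np.outer(d,d) for o,d in rays);b=sum((np.eye(3)-np.outer(d,d))@o for o,d in rays)
    return np.linalg.solve(A,b)
def proj(cal,p):
    K=np.array(cal["mtx"]);R=Ro.from_euler("xyz",cal["attitude"]).as_matrix()
    v=K@((R.T@(np.array(p)-cal["origin"]))*[1,-1,-1]);return v[:2]/v[2]
E
python3 - <<'E'
from h import *
a,b=cams.get_calibration("scene"),cams.get_calibration("side")
for n,u,v,z in(("holder",(393.2,183.4),(299.7,364.5),0),("tab",(314.7,223.3),(330,230.4),.13),("half",(324.4,220.3),(320.7,233.7),.13),("boss",(365.5,205),(296,256),.138),("bigred_top",(375,164),(318,295),.15),("styl_top",(395,163),(300,330),.109),("whitetop",(392,147),(323,356),.1)):
    print(n,tri([ray(a,u),ray(b,v)]).round(3),onz(a,u,z).round(3),onz(b,v,z).round(3))
p=np.array(monitor.get_eef_pos());R=Ro.from_euler("xyz",monitor.get_tcp_rot());w=cams.get_calibration("wrist")
print(p,monitor.get_tcp_rot(),w, R.inv().apply(np.array(w["origin"])-p),(R.inv()*Ro.from_euler("xyz",w["attitude"])).as_matrix().round(2))
cv2.imwrite("pics/w0.png",cams.snapshot("wrist"))
E
```

```text
holder [0.432 0.369 0.002] [0.432 0.371 0.   ] [0.431 0.366 0.   ]
tab [ 0.567 -0.021  0.118] [ 0.574 -0.026  0.13 ] [ 0.559 -0.002  0.13 ]
half [0.576 0.012 0.123] [0.576 0.007 0.13 ] [0.573 0.027 0.13 ]
boss [0.575 0.156 0.129] [0.584 0.152 0.138] [0.567 0.165 0.138]
bigred_top [0.436 0.275 0.143] [0.441 0.27  0.15 ] [0.432 0.284 0.15 ]
styl_top [0.431 0.364 0.107] [0.433 0.363 0.109] [0.43  0.365 0.109]
whitetop [0.35  0.403 0.105] [0.346 0.406 0.1  ] [0.352 0.399 0.1  ]
[5.49993768e-01 2.83231916e-06 4.04717746e-01] [3.14156682e+00 4.20312536e-05 1.57080661e+00] {'mtx': array([[341.75459266,   0.        , 322.17320497],
       [  0.        , 341.75459266, 236.46572228],
       [  0.        ,   0.        ,   1.        ]]), 'origin': array([0.55040391, 0.07732565, 0.37404127]), 'attitude': array([-3.09004151e-01,  2.90940900e-04, -5.24825511e-04])} [0.0773241  0.00041015 0.03067324] [[-0.    0.95  0.3 ]
 [ 1.    0.    0.  ]
 [ 0.    0.3  -0.95]]
```

Run:
```python
from h import *
pi=np.pi
def look(tag,things):
    c=cams.get_calibration("wrist");im=cams.snapshot("wrist");cv2.imwrite(f"pics/{tag}.png",im);np.save(f"pics/{tag}.npy",c,allow_pickle=True)
    for t,z in things:
        print(tag,t,[(np.round(d["uv"],1).tolist(),round(d["conf"],2),onz(c,d["uv"],z).round(4).tolist()) for d in models.landmark_of("wrist",t)[:4]])
m=(("tab",.13),("half_mark",.13),("button_top",.133),("machine",0.))
look("m1",m)
arm.goto([.56,.10,.45],[pi,0,pi/2]); look("m2",m)
arm.goto([.40,.367,.42],[pi,0,0]); look("s1",(("holder",0.),("stylus",.003)))
print(monitor.get_t(),monitor.get_q())
cv2.imwrite("pics/mm.png",np.hstack([cv2.imread(f"pics/{k}.png")[:, 80:480] if 0 else cv2.resize(cv2.imread(f"pics/{k}.png"),(400,300)) for k in("m2","s1")]))
```

```text
m1 tab [([359.6, 261.5], 0.9, [0.579, -0.0208, 0.13])]
m1 half_mark [([359.5, 215.4], 0.95, [0.5777, 0.0157, 0.13])]
m1 button_top []
m1 machine [([313.1, 171.2], 0.72, [0.5404, 0.0321, 0.0])]
m2 tab [([338.5, 338.2], 0.76, [0.5766, -0.0194, 0.13])]
m2 half_mark [([340.5, 308.1], 0.85, [0.5779, 0.0139, 0.13])]
m2 button_top [([343.3, 160.6], 0.58, [0.5776, 0.152, 0.133])]
m2 machine [([307.1, 242.4], 0.73, [0.5409, 0.0359, 0.0])]
s1 holder [([358.0, 60.2], 0.88, [0.5442, 0.3294, 0.0]), ([325.6, 171.8], 0.71, [0.4308, 0.3623, 0.0])]
s1 stylus [([401.5, 167.2], 0.97, [0.4362, 0.2778, 0.003]), ([290.9, 237.0], 0.73, [0.3545, 0.4034, 0.003]), ([324.1, 170.4], 0.68, [0.4327, 0.364, 0.003])]
3.8583 [ 5.35974557e-01  2.35939890e-01  1.52713659e+00 -1.04897019e-04
  1.37845071e+00  2.10730078e+00]
```

View pics/m2.png

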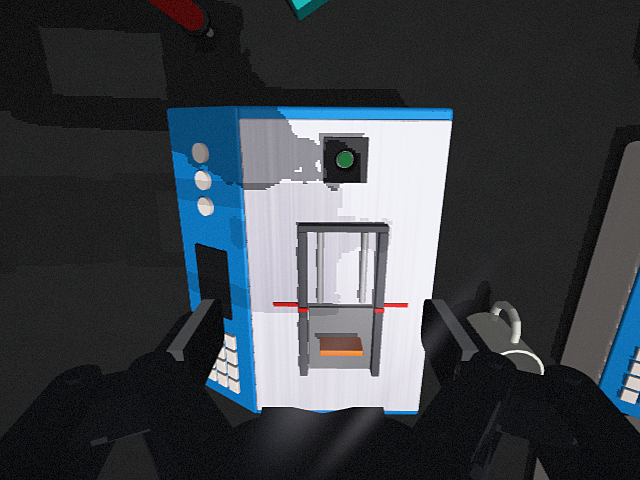

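View pics/s1.png

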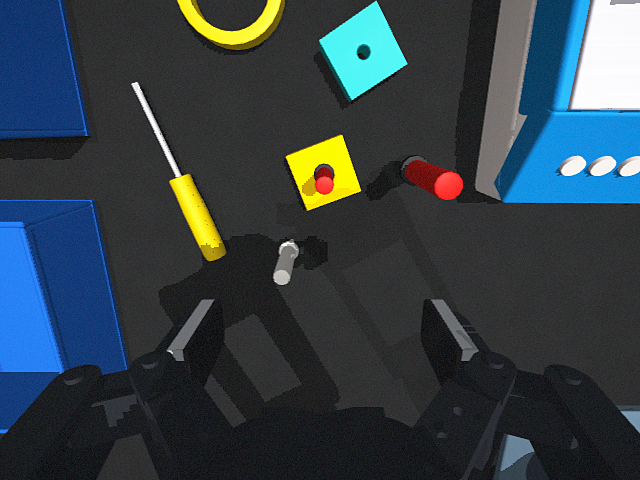

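In m2 the green button is at (345,159), the tab at (341,346) and the half marks at row 305, so the machine yaw is about 0. In s1 the short red stylus sits in the yellow holder with its top at (325,185). The nearby decoys leave room to grip with the fingers closing along y.

Run:
```python
from h import *
pi=np.pi
c=np.load("pics/s1.npy",allow_pickle=True).item()
t=onz(c,(325,185),.109);h=onz(c,(324,173),.035);print(t,h)
x,y=(t*.5+h*.5)[:2]
c2=np.load("pics/m2.npy",allow_pickle=True).item();print("btn",onz(c2,(345,159),.133))
arm.goto([x,y,.33],[pi,0,0])
print(arm.servo_line([x,y,.223],vel=.1,stop_force=8))
arm.move_gripper(0.0); print(monitor.get_grip_width(),monitor.get_grasp_force())
f0=monitor.get_force(); print(f0)
print(arm.servo_line([x,y,.36],vel=.1)); print(monitor.get_force(),monitor.get_grip_width(),monitor.get_grasp_force(),monitor.get_t())
for n in("scene","side"): cv2.imwrite(f"pics/g_{n}.png",cams.snapshot(n))
a=cv2.imread("pics/g_scene.png")[90:240,300:500];b=cv2.imread("pics/g_side.png")[200:400,200:400]
cv2.imwrite("pics/g.png",np.hstack([cv2.resize(a,(400,300)),cv2.resize(b,(400,400))[:300]]))
```

```text
[0.43346646 0.36381837 0.109     ] [0.4338524 0.3643059 0.035    ]
btn [0.57900261 0.15325672 0.133     ]
False
0.015086640954006105 58.33885431289673
[-0.74818681 -0.08875807  1.10973998]
False
[ 0.66102437 -0.34610681 -0.65050424] 0.014597837927015876 58.372973799705505 7.7083
```

View pics/g.png

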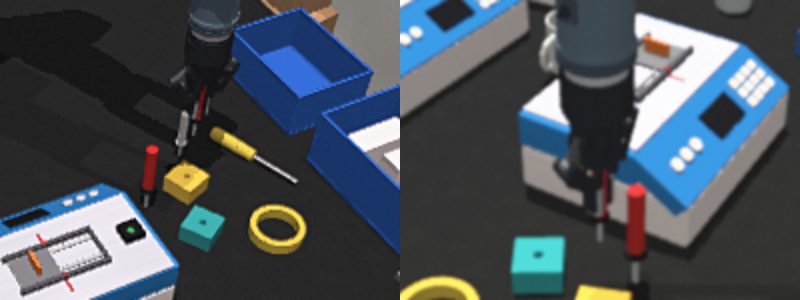

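The stylus is held upright and clear of the holder. Next I move it over the button and check where the tip is.

Run:
```python
from h import *
pi=np.pi
p=monitor.get_eef_pos()
arm.servo_line([p[0],p[1],.42],vel=.15)
arm.goto([.5785,.1525,.42],[pi,0,0])
arm.servo_line([.5785,.1525,.385],vel=.1)
P=np.array(monitor.get_eef_pos());tip=P-[0,0,.22]
ims=[]
for n,s in(("scene",30),("side",30),("wrist",60)):
    c=cams.get_calibration(n);im=cams.snapshot(n);cv2.imwrite(f"pics/b_{n}.png",im);u=proj(c,tip);v=proj(c,[.5785,.1525,.133])
    print(n,u.round(1),v.round(1))
    i,j=int(u[0]),int(u[1]);q=cv2.resize(im[j-s:j+s,i-s:i+s],(266,266),interpolation=cv2.INTER_NEAREST)
    cv2.circle(q,(int((u[0]-i+s)*266/2/s),int((u[1]-j+s)*266/2/s)),3,(255,0,255),1)
    cv2.circle(q,(int((v[0]-i+s)*266/2/s),int((v[1]-j+s)*266/2/s)),3,(255,255,0),1);ims.append(q)
cv2.imwrite("pics/b.png",np.hstack(ims));print(P,monitor.get_t(),monitor.get_force())
```

```text
scene [365.6 198.1] [364.7 204.9]
side [294.6 244. ] [294.8 254. ]
wrist [320.7 265.4] [322.2 247.2]
[0.5782129  0.15337745 0.38509032] 10.0167 [-0.15147834 -0.19407381  0.13595921]
```

View pics/b.png

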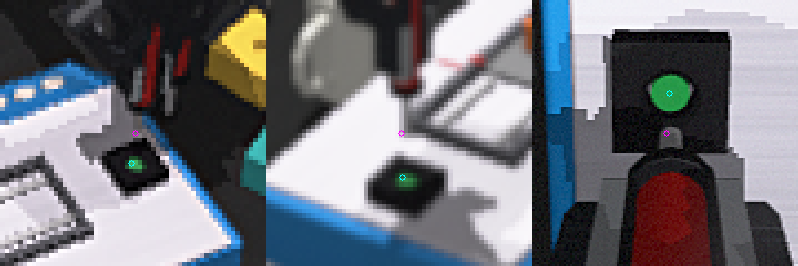

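Run:
```python
from h import *
x,y=.5787,.1530
arm.servo_line([x,y,.36],vel=.05)
f0=np.array(monitor.get_force());print(f0)
r=arm.servo_line([x,y,.342],vel=.015,stop_force=7)
arm.sleep(.3)
print(r,monitor.get_eef_pos(),np.array(monitor.get_force())-f0,monitor.get_grasp_force(),monitor.get_grip_width())
cv2.imwrite("pics/p.png",cams.snapshot("wrist")); print(proj(cams.get_calibration("wrist"),[x,y,.133]))
print(monitor.get_t())
```

```text
[ 0.27290365  0.44876646 -0.76290209]
True [0.57871042 0.15300682 0.34896507] [-0.85097213 -0.56235666  6.34187155] 59.15648639202118 0.014595584495979497
[321.20696705 267.74370457]
11.8083
```

Full press confirmed: the tip bottomed at z 0.129 with 6.3 N. Next I release it and go behind the tab.

Run:
```python
from h import *
pi=np.pi
x=.5775
arm.servo_line([.5787,.153,.40],vel=.08)
arm.servo_line([x,-.043,.40],vel=.12)
f0=np.array(monitor.get_force())
print(arm.servo_line([x,-.043,.355],vel=.04,stop_force=5),monitor.get_eef_pos())
f0=np.array(monitor.get_force())
print(arm.servo_line([x,-.028,.355],vel=.03,stop_force=9),np.array(monitor.get_force())-f0)
print(arm.servo_line([x,.006,.355],vel=.02,stop_force=15)); arm.sleep(.3)
print(monitor.get_eef_pos(),np.array(monitor.get_force())-f0,monitor.get_grip_width(),monitor.get_grasp_force())
ims=[]
for n in("scene","side","wrist"):
    c=cams.get_calibration(n);im=cams.snapshot(n);cv2.imwrite(f"pics/t_{n}.png",im)
    for t in("tab","half_mark"): print(n,t,[(np.round(d["uv"],1).tolist(),round(d["conf"],2),onz(c,d["uv"],.13).round(4).tolist()) for d in models.landmark_of(n,t)[:2]])
    u=proj(c,[x,.0,.14]);s=70 if n=="wrist" else 35;i,j=int(u[0]),int(u[1]);print(n,i-s,j-s)
    ims.append(cv2.resize(im[max(j-s,0):j+s,i-s:i+s],(266,266),interpolation=cv2.INTER_CUBIC))
cv2.imwrite("pics/t.png",np.hstack(ims));print(monitor.get_t())
```

```text
False [ 0.57759694 -0.04301447  0.35535639]
False [ 0.15278483 -0.48867015 -0.04083713]
False
[0.57754404 0.00593349 0.35503509] [ 1.1367079  -5.48934017 -0.69959714] 0.014497379702153272 58.40818405151367
scene tab [([324.0, 220.9], 0.75, [0.5778, 0.0048, 0.13]), ([324.1, 222.0], 0.45, [0.582, 0.0031, 0.13])]
scene half_mark [([211.1, 245.9], 0.61, [0.5139, -0.3451, 0.13]), ([325.7, 220.3], 0.58, [0.578, 0.0108, 0.13])]
scene 287 184
side tab [([322.7, 234.0], 0.83, [0.5669, 0.0258, 0.13])]
side half_mark [([321.6, 237.6], 0.58, [0.5603, 0.0435, 0.13])]
side 289 190
wrist tab [([312.6, 258.4], 0.68, [0.5795, 0.0111, 0.13])]
wrist half_mark [([305.9, 263.4], 0.71, [0.5762, 0.0153, 0.13])]
wrist 261 197
18.9167
```

View pics/t.png

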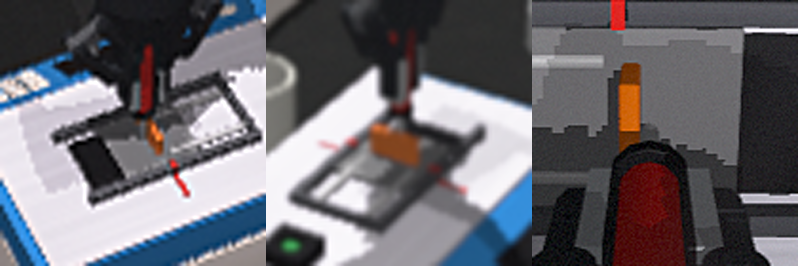

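In the wrist crop (right = -y) the rod bears on the orange tab. The tab's foot, at crop x 630, is about 4 mm short of the red mark at crop x 618. I push on 3.8 mm and recheck.

Run:
```python
from h import *
x=.5775
arm.servo_line([x,.0098,.355],vel=.01); arm.sleep(.5)
print(monitor.get_eef_pos(),monitor.get_force(),monitor.get_grip_width(),monitor.get_grasp_force())
for k in range(2):
    c=cams.get_calibration("wrist");im=cams.snapshot("wrist")
    for t in("tab","half_mark"): print(t,[(np.round(d["uv"],1).tolist(),round(d["conf"],2),onz(c,d["uv"],.13).round(4).tolist()) for d in models.landmark_of("wrist",t)[:2]])
    arm.sleep(.3)
cv2.imwrite("pics/f.png",cv2.resize(im[190:300,240:400],(800,550)))
# orange foot (+x end) and red mark
hsv=cv2.cvtColor(im,cv2.COLOR_BGR2HSV);r=im[200:212].astype(int);m=(r[...,2]>150)&(r[...,1]<70)
u=np.argwhere(m).mean(0);print("mark",onz(c,(u[1],u[0]+200),.134))
r=im[229:236].astype(int);m=(r[...,2]>90)&(r[...,0]<50)&(r[...,1]>30);u=np.argwhere(m).mean(0);print("foot",onz(c,(u[1],u[0]+229),.132),monitor.get_t())
```

```text
[0.57756822 0.00966542 0.35503201] [ 1.97207082 -5.24152809 -1.6633205 ] 0.014601706736107875 58.41466784477234
tab [([312.5, 261.3], 0.66, [0.5776, 0.0149, 0.13]), ([323.9, 265.0], 0.18, [0.5752, 0.008, 0.13])]
half_mark [([311.8, 261.3], 0.8, [0.5776, 0.0154, 0.13])]
tab [([313.5, 262.1], 0.61, [0.5771, 0.0143, 0.13])]
half_mark [([312.4, 265.0], 0.85, [0.5752, 0.015, 0.13])]
mark [0.61334873 0.01449095 0.134     ]
foot [0.59659985 0.01460623 0.132     ] 20.85
```

View pics/f.png

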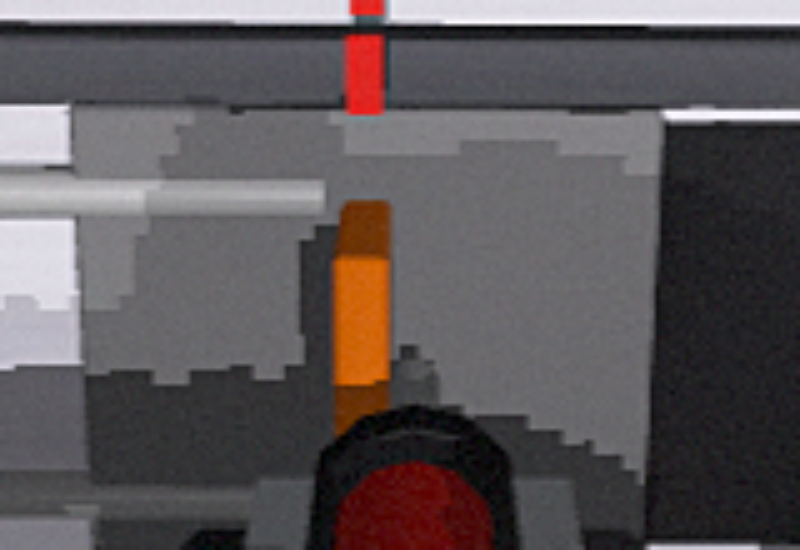

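The tab foot at (365,205) lines up with the red mark at (365,75), and both measure y ≈ 0.0145. The stylus is pressing steadily at about 5.3 N, so I hand in.

```bash
python3 -c "
from cell import ticket;print(ticket.job_done())"
```

```text
the job is handed in; nothing more can be done
None
```

I pressed the green button fully down while the shutter was shut, then let it come up. The job is handed in with the gripped stylus holding the shutter at the red half-way marks; the hand-in gave no verdict.

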